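Set out the finished press-shop knobs in their sample trays

ROBOT

A 7-joint arm with a two-finger parallel gripper is mounted at the origin on the work surface. World frame = base frame: x ahead of the robot, y to its left, z up, the work surface at z = 0. Lengths are in m, angles in degrees, forces in N, time in s.
With the tool pointing down it reaches from about 0.4 to 0.875 m from the base axis. Payload 6.5 kg.
Tool frame: the origin (TCP) lies at the very end of the fingers, on their centre line; the grasp point (between the pads) lies 19 mm behind it; y points along the fingers, z is the direction in which the jaws open and shut, and the axes are right-handed (so a half turn about y gives the same grasp; the last joint's range is limited). The gripper opens to 88 mm and grips with 3 to 60 N. Pads are 18 mm wide; open, the fingers measure 123 mm over their backs; the gripper's body (75 mm by 187 mm) begins 45 mm behind the grasp point.
Start: joints at [65.077, 30.733, -0.252, 88.115, 0.149, 61.152, -4.079], TCP at [0.234, -0.606, 0.204] pointing down, gripper open.
Joint ranges: [-154.64, 154.64], [-21.42, 123.67], [-72.66, 72.17], [13.99, 137.28], [-74.86, 254.86], [10.95, 109.41], [-158.01, 158.01]. Speed limits (degrees/s): [136.94, 136.94, 180, 180, 180, 180, 180].

INTERFACE

Orientations are given as a 3x3 rotation matrix whose columns are the frame's x, y, z axes.
In Python, from rig import r, optics gives the robot as it stands. The module is installed in compiled form; this text tells all that it offers. Calls block until the motion is done:
- r.goto(position, orientation): joint-space move of the TCP to a pose.
- r.move_l(position, feed=0.15, ori=None, guard=None): straight line of the TCP; ori=None keeps the orientation; feed is the mean speed in m/s. With guard (N) it stops when the force on the tool has changed by that much, and returns True; else False.
- r.set_joints(angles): joint-space move.
- r.open_gripper() and r.grasp(strength=None): open the fingers fully, or close them until they stop; strength is the grip in N (None keeps the last).
- r.pause(seconds).
- r.inverse_kinematics(position, orientation): joint angles nearest the present ones, or None.
- r.state(): the state.
- optics.snapshot(name): name is "side" or "top" or "wrist"; returns (picture, depth): 480x640x3 uint8, blue, green, red; 480x640 float32, m along the optical axis (not along the pixel's ray), 0 where there is no reading.
- optics.get_calibration(name): a dict with "fx", "fy", "cx", "cy" (pixels), "camera_from_world" (4x4, takes a point from world to camera coordinates). Camera axes: x right, y down, z forward; pixel columns grow to the right and rows downward; lengths in m; the calibration is good to about 2 mm. The wrist camera is an equidistant fisheye: a pixel r from the principal point sees the ray r / f radians off the axis. A picture is of the moment at which its call begins: read the wrist's pose just before it. get_calibration takes no time and is no camera call; for the wrist camera it gives the pose at the moment of the call.
A pose or a line that the arm cannot do raises r.Unreachable and nothing moves.
- r.hand_in(): hands the job in, once; it reports no verdict.
The state is a dict: "t": time; "joint_pos": joint angles; "dq": joint speeds; "joint_torque": joint torques, N m; "eef_pos": TCP position; "eef_rot": TCP orientation; "contact_force": force on the tool from outside, world axes, zero at the start; "wrist_torque": the same for the moment, N m; "grip_width": finger opening in m.
Only numpy, scipy, OpenCV 4.12 (cv2) and the standard library are available. Lean on these libraries where they do the work, as an engineer would, in place of code of your own. Each camera call takes 0.05 s, during which the arm holds its last target. There are 200 camera calls.

TASK

Four of the black mouldings on the bench have their brass insert pressed in: set each of these, brass side up, flat in the middle of the blue tray that has its shape painted in white, with the bar handle turned to lie along its painted bar (how the three knobs are turned does not matter). Leave the two unfinished knobs, which show no brass, where they lie.

Things in the scene. Friction and masses are not known exactly. Their poses are not given: they have to be found in the camera images.
- round_knob: finished black plastic knob; its base seen from above is a disc 64 mm across, 16 mm thick. A round boss, 30 mm across, stands on its middle, its top 40 mm above the underside: take it by the boss. A bright brass insert, 20 mm across, shows flush in the top of the boss. Loose, 60 to 130 g; origin at the centre of its underside, z up.
- cross_knob: finished black plastic knob; its base seen from above is a plus sign, two arms 76 mm long and 20 mm wide, along x and y, 16 mm thick. A round boss, 30 mm across, stands on its middle, its top 40 mm above the underside: take it by the boss. A bright brass insert, 20 mm across, shows flush in the top of the boss. Loose, 60 to 130 g; origin at the centre of its underside, z up.
- lobe_knob: finished black plastic knob; its base seen from above is three round lobes reaching 39 mm from the centre, one of them along +x, 16 mm thick. A round boss, 30 mm across, stands on its middle, its top 40 mm above the underside: take it by the boss. A bright brass insert, 20 mm across, shows flush in the top of the boss. Loose, 60 to 130 g; origin at the centre of its underside, z up.
- bar_handle: finished black plastic bar handle; its base seen from above is a bar 84 mm long (along x) and 26 mm wide, 16 mm thick. A square-sided boss, 30 mm along x by 26 mm along y, stands on its middle, its top 40 mm above the underside: take it by the boss, across y. A bright brass insert, 20 mm across, shows flush in the top of the boss. Loose, 60 to 130 g; origin at the centre of its underside, z up.
- blank_round: unfinished black plastic knob; its base seen from above is a disc 64 mm across, 16 mm thick. A round boss, 30 mm across, stands on its middle, its top 40 mm above the underside. No brass in its boss: the top is plain black. It is unfinished and stays where it is. Loose, 60 to 130 g; origin at the centre of its underside, z up.
- blank_cross: unfinished black plastic knob; its base seen from above is a plus sign, two arms 76 mm long and 20 mm wide, along x and y, 16 mm thick. A round boss, 30 mm across, stands on its middle, its top 40 mm above the underside. No brass in its boss: the top is plain black. It is unfinished and stays where it is. Loose, 60 to 130 g; origin at the centre of its underside, z up.
- tray_round: blue tray fixed to the bench, 124 x 124 mm outside, floor 5 mm above the bench, rim 4 mm thick and 11 mm above the bench; in the middle of its floor is painted in white, full size, a disc 64 mm across. Origin at the centre of its underside on the bench, z up.
- tray_bar: blue tray fixed to the bench, 124 x 124 mm outside, floor 5 mm above the bench, rim 4 mm thick and 11 mm above the bench; in the middle of its floor is painted in white, full size, a bar 84 mm long (along x) and 26 mm wide. Origin at the centre of its underside on the bench, z up.
- tray_cross: blue tray fixed to the bench, 124 x 124 mm outside, floor 5 mm above the bench, rim 4 mm thick and 11 mm above the bench; in the middle of its floor is painted in white, full size, a plus sign, two arms 76 mm long and 20 mm wide, along x and y. Origin at the centre of its underside on the bench, z up.
- tray_lobe: blue tray fixed to the bench, 124 x 124 mm outside, floor 5 mm above the bench, rim 4 mm thick and 11 mm above the bench; in the middle of its floor is painted in white, full size, three round lobes reaching 39 mm from the centre, one of them along +x. Origin at the centre of its underside on the bench, z up.
There are look-alikes about, which are no part of the job. Leave any grey look-alike of the tray_lobe alone. What is shaped like the round_knob but orange is not meant.

How it is judged:
By the outcome, as a careful person would: the job done as asked, in the order asked, and still so for the second after the job is handed in, with the robot touching nothing.
It also fails if it takes over 86 s, if anything falls off the work surface, if the arm or the gripper's body presses on something with over 40 N, if the wrist force passes 120 N, or if a joint passes its speed limit or range.

## Working session

There is one attempt and no reset: what is moved stays moved. The work goes in short steps, each a Python script; the robot and the scene stay as the last script left them, time stands still between calls to the robot, and variables do not carry over. Pictures are saved under pics/ and viewed, about 12 in all and at most 16, crops included, and the job is handed in when it is done.

```bash
mkdir -p pics; python3 - <<'E'
from rig import r, optics
import cv2,numpy as np
for n in("top","side"):
    p,d=optics.snapshot(n); cv2.imwrite(f"pics/{n}0.png",p); np.save(f"pics/{n}0.npy",d)
    c=optics.get_calibration(n); print(n,c)
s=r.state(); print(s["t"],s["eef_rot"],s["grip_width"])
E
```

```text
top {'fx': 457.77027823253775, 'fy': 457.77027823253775, 'cx': 313.4618971428084, 'cy': 241.2591513888897, 'camera_from_world': array([[-0.01463723, -0.99985903, -0.00822655,  0.03178527],
       [-0.99795499,  0.01512035, -0.0621064 ,  0.49354786],
       [ 0.06222203,  0.00730066, -0.99803563,  0.89146815],
       [ 0.        ,  0.        ,  0.        ,  1.        ]])}
side {'fx': 534.755912715077, 'fy': 534.755912715077, 'cx': 318.23860630580356, 'cy': 240.20658568796395, 'camera_from_world': array([[-0.88063836, -0.47378724, -0.00131558,  0.43539507],
       [-0.33604793,  0.62657196, -0.70319227,  0.18954167],
       [ 0.33398783, -0.61881599, -0.71099852,  1.1139309 ],
       [ 0.        ,  0.        ,  0.        ,  1.        ]])}
0.1 [[-9.32749723e-01 -7.21106060e-04  3.60523832e-01]
 [-3.60524513e-01  1.39047488e-03 -9.32748703e-01]
 [ 1.71311410e-04 -9.99998773e-01 -1.55694147e-03]] 0.08794902271998753
```

View pics/top0.png

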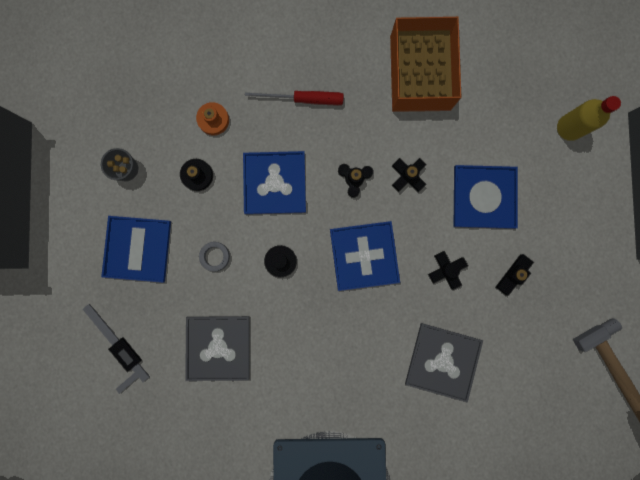

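View pics/side0.png

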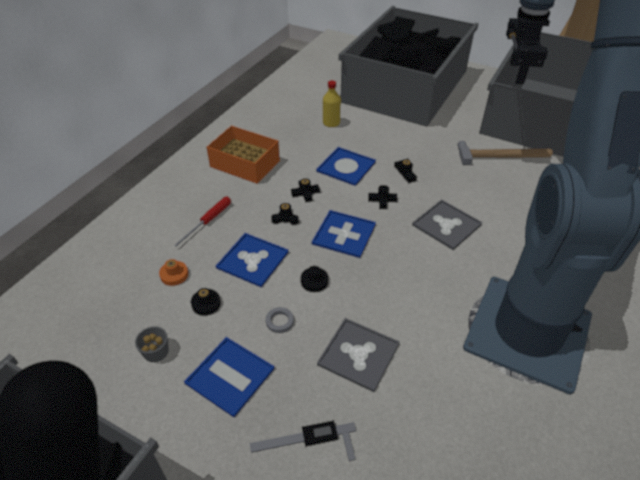

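The top view shows these candidates:
- **Round knobs:** (196,175) shows brass, so it is finished. (280,261) is plain, so it is a blank. The orange one at (212,118) is not meant.
- **Cross knobs:** (409,175) shows brass. (448,270) is plain, so it is a blank.
- **Lobe knob:** (355,178), with brass.
- **Bar handle:** (515,275), with brass.
- **Blue trays:** bar (137,249), lobe (275,183), cross (365,256) and round (486,197). The grey ones are decoys.

Next I'll measure these and confirm them in a crop.

```bash
cat > vis.py <<'E'
import cv2,numpy as np
from rig import optics
def ray(cal,uv,z,fish=False):
    uv=np.atleast_2d(np.asarray(uv,float)); x=(uv[:,0]-cal["cx"])/cal["fx"]; y=(uv[:,1]-cal["cy"])/cal["fy"]
    if fish:
        t=np.hypot(x,y); s=np.where(t>1e-9,np.sin(t)/np.maximum(t,1e-9),1); d=np.c_[x*s,y*s,np.cos(t)]
    else: d=np.c_[x,y,np.ones_like(x)]
    T=np.asarray(cal["camera_from_world"]); R=T[:3,:3]; o=-R.T@T[:3,3]; w=d@R
    return (o+w*((z-o[2])/w[:,2])[:,None])[:,:2]
def masks(p):
    b,g,rr=[p[...,i].astype(int) for i in range(3)]
    return dict(brass=((rr-b>35)&(rr>70)).astype(np.uint8), blue=((b-rr>40)).astype(np.uint8),
      white=(p.min(2)>150).astype(np.uint8), black=(p.max(2)<50).astype(np.uint8))
def blobs(m,amin):
    n,l,s,c=cv2.connectedComponentsWithStats(m); return [(c[i],s[i,4],l==i) for i in range(1,n) if s[i,4]>=amin]
def axis(pts):
    c=pts.mean(0); w,v=np.linalg.eigh(np.cov((pts-c).T)); return np.degrees(np.arctan2(v[1,1],v[0,1])),4*np.sqrt(w[::-1])*np.sqrt(3)/2
E
python3 - <<'E'
from vis import *
p=cv2.imread("pics/top0.png"); d=np.load("pics/top0.npy"); cal=optics.get_calibration("top"); m=masks(p)
T=cal["camera_from_world"]
def w3(u,v):
    z=d[int(round(v)),int(round(u))]; c=np.array([(u-cal["cx"])/cal["fx"]*z,(v-cal["cy"])/cal["fy"]*z,z]); return T[:3,:3].T@(c-T[:3,3])
print("brass")
for c,a,l in blobs(m["brass"],20):
    if a<400: print(c.round(1),a,ray(cal,c,.04).round(4),"depth z",w3(*c)[2].round(4))
print("blue")
for c,a,l in blobs(m["blue"],1500):
    cn=cv2.findContours(l.astype(np.uint8),0,2)[0][0]; 
    W=ray(cal,cn[:,0],.011); (rc,sz,an)=cv2.minAreaRect((W*1000).astype(np.float32)); 
    h=np.zeros_like(m["white"]); cv2.fillPoly(h,[cn],1); ys,xs=np.nonzero(h&m["white"]); P=ray(cal,np.c_[xs,ys],.005)
    print(c.round(0),"rect",np.round(rc,1),np.round(sz,1),round(an,1),"white c",P.mean(0).round(4),"axis",axis(P))
print("black")
for c,a,l in blobs(m["black"],150):
    if a<2500:
        ys,xs=np.nonzero(l); P=ray(cal,np.c_[xs,ys],.016); print(c.round(0),a,P.mean(0).round(4),axis(P), (cv2.minAreaRect((P*1000).astype(np.float32))))
print("bench z", w3(320,120)[2], w3(240,300)[2])
a=cv2.resize(p[140:300,160:560],None,fx=2,fy=2,interpolation=3); a=cv2.convertScaleAbs(a,alpha=1.6,beta=20); cv2.imwrite("pics/crop1.png",a)
E
```

```text
brass
[613.1 102.5] 166 [[ 0.7552 -0.5651]] depth z 0.1385
[117.3 157.5] 26 [[0.6624 0.4056]] depth z 0.0394
[121.7 168.9] 24 [[0.6398 0.3968]] depth z 0.0407
[191.7 171.1] 59 [[0.6332 0.2597]] depth z 0.0405
[412.  171.1] 54 [[ 0.6261 -0.1692]] depth z 0.0414
[355.9 174.1] 55 [[ 0.6221 -0.0601]] depth z 0.0403
[521.4 274.5] 60 [[ 0.4227 -0.3723]] depth z 0.04
blue
[274. 182.] rect [614.8 102.4] [123.5 123.6] 0.5 white c [0.6142 0.1003] axis (np.float64(75.23404450471486), array([0.0447781 , 0.02938088]))
[486. 196.] rect [ 579.3 -320.6] [125.1 123.5] 87.5 white c [nan nan] axis (np.float64(nan), array([nan, nan]))
[135. 249.] rect [485.3 379.9] [125.3 123. ] 84.4 white c [nan nan] axis (np.float64(nan), array([nan, nan]))
[365. 256.] rect [464.5 -76.3] [122.9 123.3] 6.6 white c [ 0.4664 -0.0804] axis (np.float64(111.89160303901869), array([0.01599519, 0.01083301]))
black
[635. 169.] 1120 [ 0.6276 -0.6176] (np.float64(178.21121571311173), array([0.28271674, 0.01718642])) ((602.1265869140625, -612.2919311523438), (21.891820907592773, 304.97540283203125), 86.64689636230469)
[113. 162.]
[... 2078 characters left out ...]
])) ((53.54845428466797, 0.19927978515625), (116.96004486083984, 33.58051300048828), 89.37001037597656)
bench z -0.001561107887081026 -0.001527025227619488<stdin>:14: RuntimeWarning: Mean of empty slice.
  ret = um.true_divide(
vis.py:17: RuntimeWarning: Mean of empty slice.
  c=pts.mean(0); w,v=np.linalg.eigh(np.cov((pts-c).T)); return np.degrees(np.arctan2(v[1,1],v[0,1])),4*np.sqrt(w[::-1])*np.sqrt(3)/2
  avg = a.mean(axis, **keepdims_kw)
vis.py:17: RuntimeWarning: Degrees of freedom <= 0 for slice
  c=pts.mean(0); w,v=np.linalg.eigh(np.cov((pts-c).T)); return np.degrees(np.arctan2(v[1,1],v[0,1])),4*np.sqrt(w[::-1])*np.sqrt(3)/2
  c *= np.true_divide(1, fact)
  c *= np.true_divide(1, fact)
```

View pics/crop1.png

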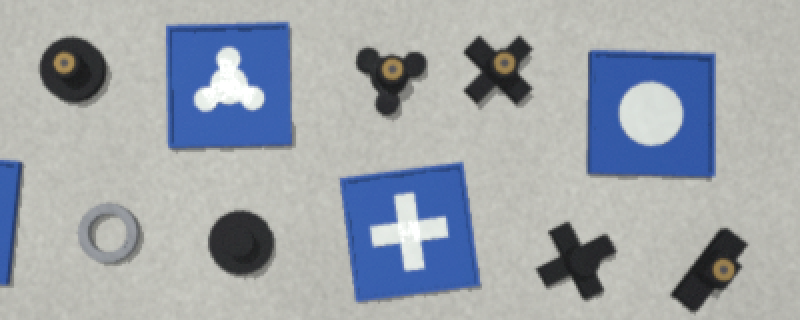

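The crop confirms it. Brass shows on the round, lobe, cross and bar pieces, and the lower disc and the lower cross are plain black. Next I'll fix the white threshold and look with the wrist camera above the first knob.

```bash
sed -i 's/p.min(2)>150/p.min(2)>125/' vis.py
cat > arm.py <<'E'
from vis import *
from rig import r
def ori(a):
    c,s=np.cos(np.radians(a)),np.sin(np.radians(a)); return np.array([[s,0,c],[-c,0,s],[0,-1,0]])
def ang(a):  # choose the half turn with the smaller last joint, at pose p
    return a
def best(p,a):
    o=[(abs(q[6]),ori(b)) for b in(a,a+180) if (q:=r.inverse_kinematics(p,ori(b))) is not None]
    return min(o,key=lambda t:t[0])[1]
def look(name=None):
    cal=optics.get_calibration("wrist"); p,d=optics.snapshot("wrist")
    if name: cv2.imwrite(f"pics/{name}.png",p)
    return p,cal
E
python3 - <<'E'
from arm import *
p=cv2.imread("pics/top0.png"); cal=optics.get_calibration("top"); m=masks(p)
for c,a,l in blobs(m["blue"],1500):
    cn=cv2.findContours(l.astype(np.uint8),0,2)[0][0]
    h=np.zeros_like(m["white"]); cv2.fillPoly(h,[cn],1)
    for c2,a2,l2 in blobs(h&m["white"],60):
        ys,xs=np.nonzero(l2); P=ray(cal,np.c_[xs,ys],.005); print(c.round(0),"white",P.mean(0).round(4),axis(P),cv2.minAreaRect((P*1000).astype(np.float32)))
P=np.array([.632,.258,.16]); r.goto(P,best(P,90))
p,cal=look("w1"); s=r.state(); print(s["t"],s["joint_pos"],s["eef_pos"],cal["fx"],cal["cx"],cal["cy"])
for c,a,l in blobs(masks(p)["brass"],60): print(c,a,ray(cal,c,.04,True))
E
```

```text
[274. 182.] white [0.6153 0.1027] (np.float64(81.13698286056858), array([0.05337403, 0.05232114])) ((623.0687255859375, 102.33686828613281), (64.74099731445312, 59.28158187866211), 89.0817642211914)
[135. 249.] white [0.4835 0.3811] (np.float64(171.84691666229202), array([0.07623589, 0.02035764])) ((485.07537841796875, 381.1667175292969), (20.722280502319336, 77.33809661865234), 84.13746643066406)
[365. 256.] white [ 0.4644 -0.0764] (np.float64(152.6911620012231), array([0.05428631, 0.05395496])) ((465.22967529296875, -77.51004028320312), (58.09086990356445, 60.05016326904297), 50.395606994628906)
3.475 [  5.4320332   47.23132753 -52.90034602  82.5514056   38.72608036
  69.46839959  37.71851431] [0.63236385 0.25713537 0.15991882] 371.64829954431775 319.0069102750341 245.01759326405502
[ 21.10404624 221.94219653] 173 [[ 0.62205353 -0.0596039 ]]
[321.35266821 228.05568445] 431 [[0.6332811  0.25909311]]
[484.49457701 239.70498915] 461 [[0.64317712 0.40566996]]
[473.2515528 256.6242236] 322 [[0.65909939 0.39633099]]
[288.88204796 328.78515878] 3086 [[0.72878923 0.22918659]]
[  3.56716418 316.52238806] 67 [[ 0.74100808 -0.13726568]]
[109.59416768 364.98420413] 823 [[0.78736922 0.02373143]]
[528.40024331 364.96836983] 822 [[0.78740832 0.48936983]]
[467.65895954 419.6632948 ] 2076 [[0.85932181 0.42876108]]
[ 80.0952381  474.53571429] 84 [[ 1.02778571 -0.12213685]]
```

View pics/w1.png

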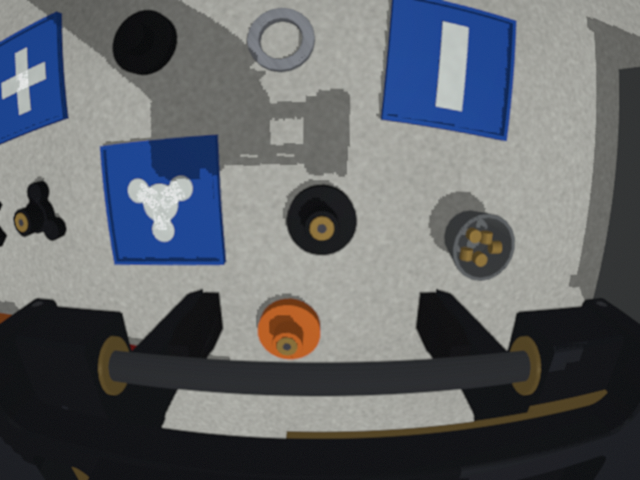

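The wrist view puts the round knob's brass at pixel (321,228), which is within 0.6 mm of the top-view position. It also shows the lobe tray at (163,200) and the bar tray at (450,68). I'll check both trays from this picture, then pick up the round knob.

```bash
cat >> arm.py <<'E'
def trays(p,cal,near):
    m=masks(p)
    for c,a,l in blobs(m["blue"],1500):
        cn=max(cv2.findContours(l.astype(np.uint8),0,2)[0],key=len); W=ray(cal,cn[:,0],.011,True)
        rc,sz,an=cv2.minAreaRect((W*1000).astype(np.float32))
        if max(np.abs(np.array(sz)-124))>5: continue
        h=np.zeros_like(m["white"]); cv2.fillPoly(h,[cn],1); ys,xs=np.nonzero(h&m["white"]); P=ray(cal,np.c_[xs,ys],.005,True)
        print(" tray",np.round(rc,1),np.round(sz,1),round(an,2),"white",(P.mean(0)*1000).round(1),"axis",round(axis(P)[0],2))
def pick(xy,a,strength=25,zg=.020,name=None):
    P=np.array([*xy,.15]); s=r.state()
    if np.hypot(*(s["eef_pos"][:2]-P[:2]))>.01: r.goto(P,best(P,a))
    p,cal=look(name); trays(p,cal,xy)
    b=[ray(cal,c,.04,True)[0] for c,n,l in blobs(masks(p)["brass"],60)]
    b=min(b,key=lambda q:np.hypot(*(q-xy))); print(" brass wrist",b.round(4),"top",xy)
    if np.hypot(*(b-xy))<.006: xy=(np.array(xy)+b)/2
    else: raise SystemExit("brass disagrees")
    R=r.state()["eef_rot"]; R=best(P,a)
    r.goto([*xy,.075],R)
    hit=r.move_l([*xy,zg],feed=.08,guard=12)
    if hit: print("HIT at",r.state()["eef_pos"],r.state()["contact_force"]); raise SystemExit
    r.grasp(strength); r.move_l([*xy,.11],feed=.15)
    s=r.state(); print(" width",round(s["grip_width"],4),"t",s["t"],"F",np.round(s["contact_force"],1)); return xy
def place(xy,a,z=.026):
    P=np.array([*xy,.12]); R=best(P,a); r.goto(P,R)
    r.move_l([*xy,.045],feed=.15); hit=r.move_l([*xy,z-.003],feed=.03,guard=4)
    print(" touch",hit,r.state()["eef_pos"].round(4),"width",round(r.state()["grip_width"],4)); 
    r.open_gripper(); r.move_l([*xy,.12],feed=.2); print(" t",r.state()["t"])
E
python3 - <<'E'
from arm import *
print("base",np.round(r.state()["contact_force"],2))
pick((.6332,.2597),90); 
E
```

```text
base [ 0.3  -0.06  0.59]
 tray [486.2 379.2] [124.6 123.9] 84.39 white [486.7 379.8] axis 174.45
 tray [615.4 103.7] [123.8 125.9] 0.42 white [615.4 102.9] axis 107.19
 brass wrist [0.6333 0.2591] top (0.6332, 0.2597)
 width 0.0002 t 6.85 F [-0.3 -0.4 -0.6]
```

The gripper closed on nothing (width 0), so I'll look.

```bash
python3 - <<'E'
from arm import *
s=r.state(); print(s["eef_pos"],s["grip_width"],s["eef_rot"].round(3))
p,cal=look("w2"); t,_=optics.snapshot("top"); cv2.imwrite("pics/t2.png",t)
for c,a,l in blobs(masks(p)["brass"],60): print(c,a,ray(cal,c,.04,True))
E
```

```text
[0.63282557 0.25882951 0.10917556] 0.00021584095462509126 [[ 1.    -0.001  0.   ]
 [-0.    -0.001  1.   ]
 [-0.001 -1.    -0.001]]
[319.28135593 245.32711864] 590 [[0.63315203 0.25925147]]
[507.38511327 257.18608414] 618 [[0.6426809  0.40484897]]
[494.14187643 276.33409611] 437 [[0.65832927 0.39546265]]
[285.86614173 378.87401575] 381 [[0.74874762 0.2316044 ]]
[352.20104439 378.89033943] 383 [[0.74867896 0.28652626]]
[104.16700611 383.64154786] 491 [[0.77315742 0.05119183]]
[315.72926662 428.32111035] 2918 [[0.80723606 0.25606075]]
```

View pics/w2.png

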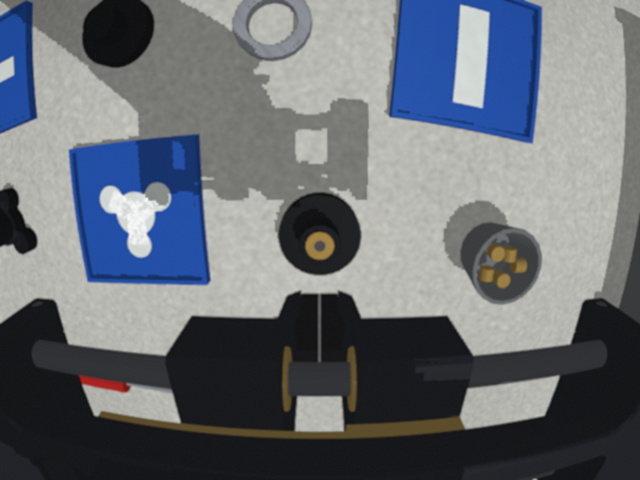

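```bash
python3 - <<'E'
from arm import *
s=r.state(); cal=optics.get_calibration("wrist"); T=cal["camera_from_world"]
print("cam pos",-T[:3,:3].T@T[:3,3],"axis",T[2,:3])
for P in (s["eef_pos"],s["eef_pos"]+[0,0,.019],[.6332,.2592,.04]):
    c=T[:3,:3]@P+T[:3,3]; t=np.arccos(c[2]/np.linalg.norm(c)); k=cal["fx"]*t/np.hypot(*c[:2]); print(c,"px",c[:2]*k+[cal["cx"],cal["cy"]])
p=cv2.imread("pics/t2.png"); cv2.imwrite("pics/t2c.png",cv2.resize(p[90:290,80:320],None,fx=2.5,fy=2.5))
cal=optics.get_calibration("top"); T=cal["camera_from_world"]; c=T[:3,:3]@s["eef_pos"]+T[:3,3]; print("tcp in top",c[:2]/c[2]*cal["fx"]+[cal["cx"],cal["cy"]])
cal=optics.get_calibration("side"); p,d=optics.snapshot("side"); T=cal["camera_from_world"]; c=T[:3,:3]@s["eef_pos"]+T[:3,3]; u=c[:2]/c[2]*cal["fx"]+[cal["cx"],cal["cy"]];print("tcp in side",u)
x,y=u.astype(int); cv2.circle(p,(x,y),2,(0,0,255),-1); cv2.imwrite("pics/s2c.png",cv2.resize(p[max(0,y-110):y+90,max(0,x-120):x+120],None,fx=3,fy=3))
E
```

```text
cam pos [0.55756572 0.25957199 0.288265  ] axis [ 0.28842396 -0.0022946  -0.95750005]
[-0.00038722  0.01994269  0.19368727] px [318.26651913 283.14933293]
[-0.00043287  0.02542273  0.17549477] px [318.09655336 298.48371455]
[2.22951114e-04 8.14408387e-04 2.59529346e-01] px [319.3261771 246.1838291]
tcp in top [181.80890884 163.23192833]
tcp in side [198.11727687 271.06230016]
```

View pics/s2c.png

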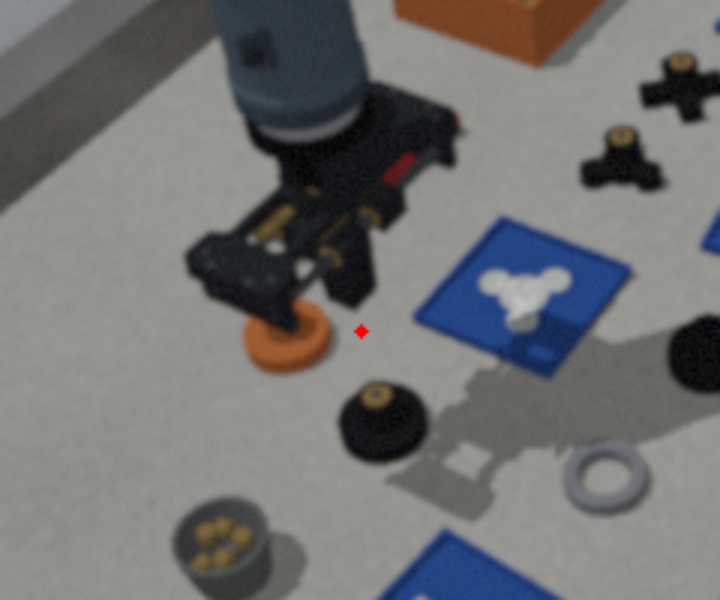

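The side view shows the real fingertips at crop (350,298), clearly above the reported TCP at (362,332). I'll triangulate the real tip from the wrist and side views.

```bash
python3 - <<'E'
from arm import *
s=r.state(); W,S=optics.get_calibration("wrist"),optics.get_calibration("side")
pw,dw=optics.snapshot("wrist"); ps,ds=optics.snapshot("side")
def od(cal,u,fish):
    T=cal["camera_from_world"]; R=T[:3,:3]; x,y=(u[0]-cal["cx"])/cal["fx"],(u[1]-cal["cy"])/cal["fy"]
    if fish: t=np.hypot(x,y); d=np.array([x*np.sin(t)/t,y*np.sin(t)/t,np.cos(t)])
    else: d=np.array([x,y,1.])
    return -R.T@T[:3,3], R.T@d, d
for uw,us in(((319,293),(194.7,260.5)),):
    o1,d1,_=od(W,uw,1);o2,d2,_=od(S,us,0)
    k,res,*_=np.linalg.lstsq(np.c_[d1,-d2],o2-o1,rcond=None); print("tri",o1+k[0]*d1,o2+k[1]*d2,"tcp",s["eef_pos"])
for v in range(284,312,3):   # depth along finger tip column, wrist
    for u in (309,330):
        o,d,dc=od(W,(u,v),1); z=dw[v,u]; print(u,v,z.round(4),(o+d/dc[2]*z).round(4),end="; ")
    print()
for v in range(250,266,2):
    o,d,dc=od(S,(194,v),0); z=ds[v,194]; print("side",v,(o+d*z).round(4))
E
```

```text
tri [0.6235978  0.25932555 0.14118667] [0.63104073 0.26230724 0.14451913] tcp [0.63253952 0.25886868 0.10858007]
309 284 0.3121 [ 0.6791  0.2506 -0.001 ]; 330 284 0.3113 [ 6.788e-01  2.683e-01 -3.000e-04]; 
309 287 0.3112 [6.812e-01 2.506e-01 5.000e-04]; 330 287 0.3135 [ 0.6821  0.2683 -0.0016]; 
309 290 0.3144 [ 0.6849  0.2505 -0.0017]; 330 290 0.3134 [ 0.6845  0.2683 -0.0008]; 
309 293 0.1588 [0.6231 0.255  0.1423]; 330 293 0.1596 [0.6235 0.2641 0.1414]; 
309 296 0.1566 [0.6235 0.2551 0.1446]; 330 296 0.1566 [0.6235 0.264  0.1446]; 
309 299 0.1525 [0.6229 0.2552 0.1487]; 330 299 0.1532 [0.6232 0.2639 0.1481]; 
309 302 0.1512 [0.6236 0.2552 0.1503]; 330 302 0.15 [0.6231 0.2638 0.1514]; 
309 305 0.1485 [0.6236 0.2553 0.1531]; 330 305 0.1477 [0.6232 0.2638 0.1538]; 
309 308 0.1448 [0.6231 0.2554 0.1569]; 330 308 0.1445 [0.623  0.2637 0.1571]; 
309 311 0.1429 [0.6234 0.2555 0.1589]; 330 311 0.1425 [0.6232 0.2636 0.1593]; 
side 250 [0.5978 0.2886 0.2154]
side 252 [0.6207 0.2685 0.18  ]
side 254 [0.6209 0.2695 0.1751]
side 256 [0.6215 0.2702 0.1699]
side 258 [0.6218 0.2711 0.1649]
side 260 [0.6228 0.2714 0.159 ]
side 262 [0.621  0.2742 0.1568]
side 264 [0.6239 0.2729 0.1483]
```

Wrist depth puts the fingertip lower edge at z≈0.142 while the reported TCP is at 0.109. So the real tips sit about 33 mm behind the reported TCP, with x and y correct. I'll check this with the fingers open.

```bash
cat >> arm.py <<'E'
def tips():
    "height of the real finger ends over the reported TCP, from wrist depth"
    cal=optics.get_calibration("wrist"); s=r.state(); _,d=optics.snapshot("wrist"); T=cal["camera_from_world"]
    v,u=np.mgrid[230:330,120:520]; x=(u-cal["cx"])/cal["fx"]; y=(v-cal["cy"])/cal["fy"]; t=np.hypot(x,y)+1e-9; k=np.tan(t)/t
    z=d[230:330,120:520]; P=np.stack([x*k*z,y*k*z,z],-1)-T[:3,3]; P=(P@T[:3,:3]-s["eef_pos"])@s["eef_rot"]   # tool frame
    ok=(z>0)&(z<.19)&(abs(P[...,0])<.02)&(abs(P[...,2])<.065); Q=P[ok]; 
    for sg in(-1,1):
        q=Q[Q[:,2]*sg>0]; e=np.percentile(q[:,1],99); print(" tip along y",e.round(4),"z",q[q[:,1]>e-.006][:,2].min().round(4),q[q[:,1]>e-.006][:,2].max().round(4),"n",len(q))
E
python3 - <<'E'
from arm import *
tips(); r.open_gripper(); r.pause(.1); print(r.state()["eef_pos"],r.state()["grip_width"],r.state()["t"]); tips()
E
```

```text
tip along y -0.0339 z -0.0133 -0.0 n 1251
 tip along y -0.0337 z 0.0 0.0143 n 1364
[0.63321818 0.25938583 0.10999127] 0.08785892359105271 8.575
 tip along y -0.0339 z -0.0568 -0.0431 n 1947
 tip along y -0.0338 z 0.0437 0.0577 n 1951
```

The offset is a constant 33.8 mm, open or closed, which explains the miss. I'll correct for it and retry.

```bash
sed -i 's/zg=.020/zg=-.0145/; s/r.goto(\[\*xy,.075\],R)/r.goto([*xy,.045],R)/; s/xy,.15\])/xy,.11])/; s/\[\*xy,.11\],feed=.15)/[*xy,.08],feed=.2)/; s/z=.026/z=-.0095/; s/\[\*xy,.12\]/[*xy,.09]/g; s/\[\*xy,.045\],feed=.15); hit/[*xy,.012],feed=.15); hit/' arm.py; grep -n "xy,\." arm.py
python3 - <<'E'
from arm import *
pick((.6332,.2597),90)
E
```

```text
23:    P=np.array([*xy,.11]); s=r.state()
31:    r.goto([*xy,.045],R)
34:    r.grasp(strength); r.move_l([*xy,.08],feed=.2)
37:    P=np.array([*xy,.09]); R=best(P,a); r.goto(P,R)
38:    r.move_l([*xy,.012],feed=.15); hit=r.move_l([*xy,z-.003],feed=.03,guard=4)
40:    r.open_gripper(); r.move_l([*xy,.09],feed=.2); print(" t",r.state()["t"])
 tray [486.4 379. ] [124.7 123.7] 84.38 white [487.1 379.7] axis 174.44
 tray [615.3 104.2] [123.9 126.6] 0.51 white [615.7 102.5] axis -136.72
 brass wrist [0.6332 0.2593] top (0.6332, 0.2597)
 width 0.0291 t 11.475 F [-0.1  0.7 -0.6]
```

```bash
python3 - <<'E'
from arm import *
place((.5793,-.3206),90)
p,cal=look("w3"); trays(p,cal,0)
for c,n,l in blobs(masks(p)["brass"],60):
    q=ray(cal,c,.045,True)[0]
    if np.hypot(*(q-[.58,-.32]))<.03: print("brass",q)
E
```

```text
touch True [ 0.5789 -0.3204 -0.0097] width 0.0296
 t 16.5333
 tray [ 580.6 -321.6] [123.4 123.7] 87.52 white [ 604.8 -331.7] axis 68.57
brass [ 0.57815004 -0.32009378]
```

View pics/w3.png

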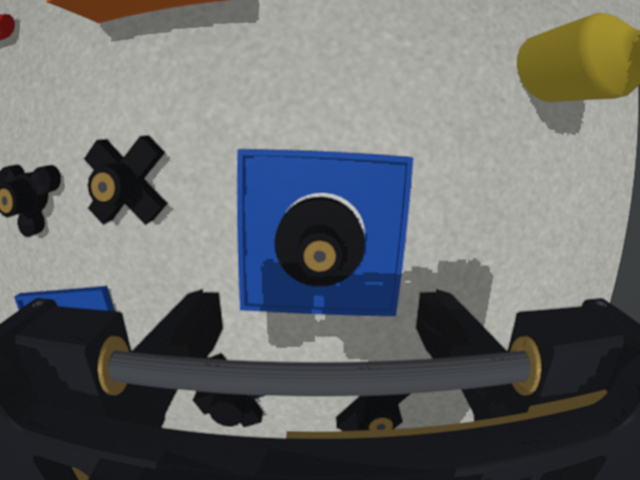

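The round knob sits in its tray, brass up at (319,256), about 3 mm off centre. Next is the cross knob, then the lobe knob.

```bash
python3 - <<'E'
from arm import *
pick((.6261,-.1692),45)
place((.4650,-.0764),90)
p,cal=look("w4"); trays(p,cal,0)
for c,n,l in blobs(masks(p)["brass"],60):
    q=ray(cal,c,.045,True)[0]
    if np.hypot(*(q-[.465,-.0764]))<.03: print("brass",q)
print("lobe")
pick((.6221,-.0601),45)
E
```

```text
tray [ 580.3 -318.7] [128.6 123.9] 87.64 white [nan nan] axis nan
 brass wrist [ 0.626  -0.1687] top (0.6261, -0.1692)
 width 0.0293 t 21.0167 F [ 0.   0.7 -1.5]
 touch True [ 0.4648 -0.0765 -0.0098] width 0.0292
 t 24.7583
 tray [464.7 -76.6] [124.1 123.8] 6.65 white [464.6 -67.7] axis -154.62
brass [ 0.46476792 -0.07619716]
lobe
 tray [615.2 101. ] [123.7 124.6] 0.58 white [615.  101.2] axis 56.04
 tray [466.  -76.4] [124.8 123.7] 6.62 white [484.5 -83.8] axis 67.81
 brass wrist [ 0.6218 -0.0599] top (0.6221, -0.0601)
 width 0.0288 t 28.3417 F [-0.3  0.5 -1.8]arm.py:21: RuntimeWarning: Mean of empty slice.
  print(" tray",np.round(rc,1),np.round(sz,1),round(an,2),"white",(P.mean(0)*1000).round(1),"axis",round(axis(P)[0],2))
  ret = um.true_divide(
vis.py:17: RuntimeWarning: Mean of empty slice.
  c=pts.mean(0); w,v=np.linalg.eigh(np.cov((pts-c).T)); return np.degrees(np.arctan2(v[1,1],v[0,1])),4*np.sqrt(w[::-1])*np.sqrt(3)/2
  avg = a.mean(axis, **keepdims_kw)
vis.py:17: RuntimeWarning: Degrees of freedom <= 0 for slice
  c=pts.mean(0); w,v=np.linalg.eigh(np.cov((pts-c).T)); return np.degrees(np.arctan2(v[1,1],v[0,1])),4*np.sqrt(w[::-1])*np.sqrt(3)/2
  c *= np.true_divide(1, fact)
  c *= np.true_divide(1, fact)
```

View pics/w4.png

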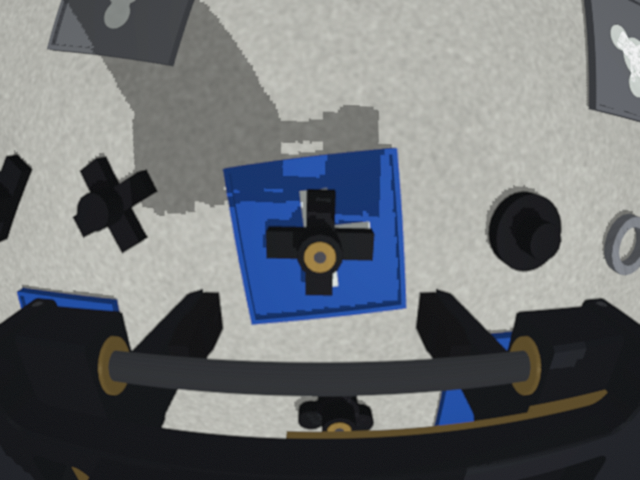

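The cross knob is centred within 0.5 mm (brass at (319,257)), and the lobe knob is held. I'll place it, then look at the bar handle to get its angle.

```bash
python3 - 2>/dev/null <<'E'
from arm import *
place((.6150,.1025),90)
p,cal=look("w5"); trays(p,cal,0)
for c,n,l in blobs(masks(p)["brass"],60):
    q=ray(cal,c,.045,True)[0]
    if np.hypot(*(q-[.615,.1025]))<.03: print("brass",q)
P=np.array([.4227,-.3723,.11]); r.goto(P,best(P,50.5)); p,cal=look("w6"); 
for c,n,l in blobs(masks(p)["brass"],60):
    q=ray(cal,c,.04,True)[0]
    if np.hypot(*(q-P[:2]))<.03: print("brass",q,c)
print(r.state()["t"],r.state()["joint_pos"].round(0))
for c,n,l in blobs(masks(p)["black"],500):
    q=ray(cal,c,.016,True)[0]
    if np.hypot(*(q-P[:2]))<.03:
        ys,xs=np.nonzero(l); W=ray(cal,np.c_[xs,ys],.016,True); print(n,W.mean(0),axis(W),cv2.minAreaRect((W*1000).astype(np.float32)))
E
```

```text
touch True [ 0.6147  0.1024 -0.0096] width 0.0292
 t 32.0
 tray [465.7 -74. ] [124.1 127.6] 6.56 white [486.2 -85.4] axis 65.24
 tray [615.  102.3] [123.9 123.6] 0.56 white [610.1 101.9] axis 96.71
brass [0.61470205 0.10262637]
brass [ 0.42345552 -0.37218125] [319.99569892 242.2688172 ]
33.9583 [  0.  40.  52. 108. -40.  52. -58.]
2864 [ 0.42659292 -0.37491852] (np.float64(140.9044724712602), array([0.08894616, 0.02648281])) ((423.8974609375, -372.7015075683594), (26.342050552368164, 82.998291015625), 50.659088134765625)
```

View pics/w6.png

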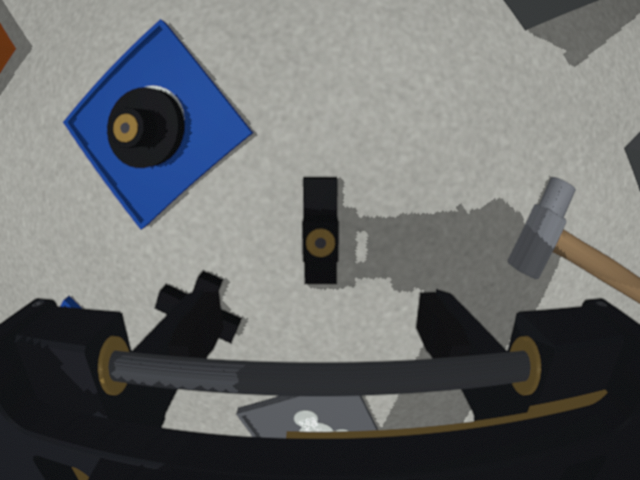

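The lobe knob is centred within 0.5 mm. The bar handle is at (320,230) in the wrist view, measures 26×83 mm, and its jaw angle is 50.7°. The blanks are clear of the fingers, so I'll pick it up and place it.

```bash
python3 - 2>/dev/null <<'E'
from arm import *
pick((.4230,-.3723),50.6)
place((.4859,.3795),84.4)
p,cal=look("w7"); trays(p,cal,0)
for c,n,l in blobs(masks(p)["brass"],60):
    q=ray(cal,c,.045,True)[0]
    if np.hypot(*(q-[.486,.3795]))<.03: print("brass",q)
for c,n,l in blobs(masks(p)["black"],500):
    q=ray(cal,c,.021,True)[0]
    if np.hypot(*(q-[.486,.3795]))<.03:
        ys,xs=np.nonzero(l); W=ray(cal,np.c_[xs,ys],.021,True); print(n,cv2.minAreaRect((W*1000).astype(np.float32)))
E
```

```text
tray [ 579.3 -322.6] [124.5 124.3] 87.56 white [ 594.8 -348.3] axis -150.42
 brass wrist [ 0.4235 -0.3722] top (0.423, -0.3723)
 width 0.0257 t 38.1417 F [ 0.2  0.2 -1.7]
 touch True [ 0.4858  0.3792 -0.0096] width 0.0255
 t 43.8167
 tray [485.2 380.3] [123.7 123.9] 84.41 white [521.2 438.3] axis 169.76
brass [0.48560435 0.379479  ]
3382 ((484.16534423828125, 379.31549072265625), (27.024524688720703, 83.98103332519531), 84.47648620605469)
```

View pics/w7.png

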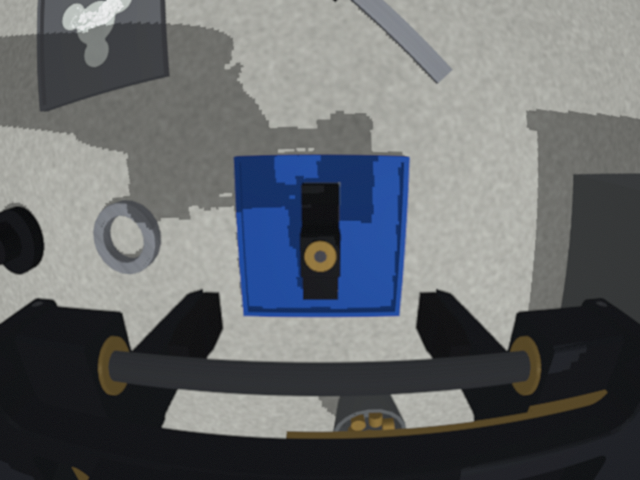

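The bar handle matches: 84.48° against the tray's 84.41°, and within 1 mm of centre. I'll do a final top check of everything, including the blanks.

```bash
python3 - 2>/dev/null <<'E'
from arm import *
P=np.array([.45,.15,.2]); r.goto(P,best(P,90)); r.pause(.2)
p,_=optics.snapshot("top"); cv2.imwrite("pics/t9.png",p); cal=optics.get_calibration("top"); m=masks(p)
for c,a,l in blobs(m["brass"],20):
    if a<150: print("brass",c.round(0),ray(cal,c,.045).round(4))
p,_=optics.snapshot("side"); cv2.imwrite("pics/s9.png",p); d=cv2.absdiff(p,cv2.imread("pics/side0.png")).max(2)
print("blank diffs side",d[265:292,300:330].mean(),d[185:209,368:398].mean()); print(r.state()["t"])
m0=masks(cv2.imread("pics/top0.png"))
for n,mm in(("before",m0),("after",m)):
    print(n,[(c.round(1),a) for c,a,l in blobs(mm["black"],300) if a<1000 and 240<c[1]<290 and 250<c[0]<480])
E
```

```text
brass [118. 158.] [[0.6612 0.4031]]
brass [125. 160.] [[0.6562 0.3885]]
brass [110. 163.] [[0.6506 0.4185]]
brass [119. 168.] [[0.6397 0.4008]]
brass [272. 179.] [[0.6148 0.103 ]]
brass [492. 194.] [[ 0.5774 -0.3202]]
brass [366. 255.] [[ 0.4644 -0.0765]]
brass [635. 400.] [[ 0.1857 -0.5717]]
blank diffs side 7.609876543209877 8.415277777777778
45.175
before [(array([280.2, 261.1]), np.int32(804)), (array([447.9, 270.2]), np.int32(757))]
after [(array([364.5, 255.5]), np.int32(558)), (array([447.9, 270.1]), np.int32(738))]
```

View pics/t9.png

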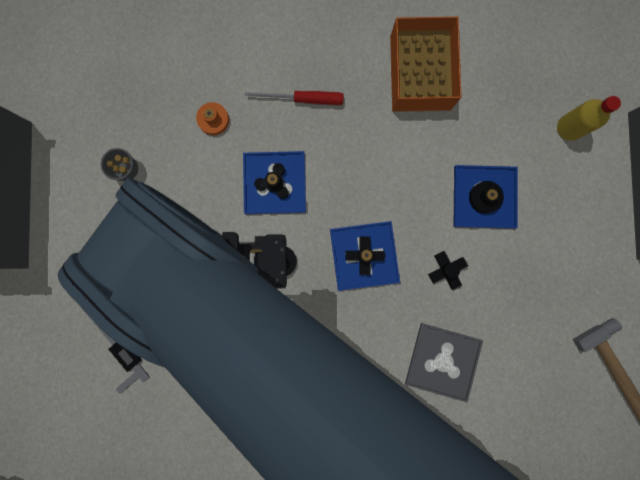

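Every piece is seated brass up, and the blank cross hasn't moved. The arm hides the blank round in this top view, but the side view shows it unchanged. I'll hand in.

```bash
python3 -c "
from rig import r
print(r.state()['t']); r.hand_in()"
```

```text
45.175
the job is handed in; nothing more can be done
```

All four finished mouldings are in their matching blue trays, brass side up. I handed the job in at about 45 s of the 86 s allowed.

**Missed grasp:** The first grasp closed on nothing. The real fingertips sit about 34 mm behind the reported TCP. I measured that offset from wrist depth, corrected for it, and all four grasps after that held.

**Last checks:**

| Piece | Distance from tray centre |
|---|---|
| Cross knob | about 0.5 mm |
| Lobe knob | about 0.5 mm |
| Bar handle | about 1 mm, angle 84.5° against the tray's 84.4° |
| Round knob | about 2–3 mm, left as it is |

- **Blank cross:** it has not moved in the top view, to within 0.1 px.
- **Blank round:** the arm hid most of it in the final top view. A rough side-view comparison with the starting picture showed no sign of movement, and nothing came near it.
- **Bar handle in the last top view:** the arm hid it there too, so its check is from the wrist camera just after it was released.

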